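# Seat a sample block on the spring tilt stage

### The arm

A 6-joint arm with a two-finger parallel gripper is mounted at the origin on the work surface. World frame = base frame: x ahead of the robot, y to its left, z up, the work surface at z = 0. Lengths are in m, angles in rad, forces in N, time in s.
With the tool pointing down it reaches from about 0.325 to 0.75 m from the base axis. Payload 7.6 kg.
Tool frame: the origin (TCP) lies at the very end of the fingers, on their centre line; the grasp point (between the pads) lies 19 mm behind it (hold_point_z is the distance from the TCP to the grasp point, in m); z points along the fingers, y is the line along which they close (so a half turn about z gives the same grasp; the last joint's range is limited). The gripper opens to 85 mm and grips with 20 to 120 N. Pads are 22 mm wide; open, the fingers measure 114 mm over their backs; the gripper's body (76 mm by 85 mm) begins 54 mm behind the grasp point. The pads swing forward as they close: fully open they stand 13 mm farther back than shut.
Start: joints at [1.222, 0.052, 1.401, -0, 1.689, -0.07], TCP at [0.144, 0.505, 0.231] pointing down, gripper open.
Joint ranges: [-2.9, 2.9], [-0.91, 2.17], [0.12, 2.37], [-1.06, 4.2], [0.26, 2.73], [-2.93, 2.93]. Speed limits (rad/s): [2.57, 2.57, 3.01, 3.14, 3.14, 3.14].

### API

Orientations are given as a unit quaternion [x, y, z, w].
In Python, from plant import get_state, snapshot, camera_params, close_job, hold_point_z gives the robot as it stands.
- The arm moves only by the tool drive_tool, never from a script. Its argument "steps" is a list of rows, each an object of numbers: "x", "y", "z": the shift along the tool's x, y, z in cm; "turn": the turn about the tool's z in degrees. A call has 1 to 5 rows; each row is the pose to reach, as a shift and turn from the pose commanded when the call began, along the tool's axes at that moment; what a row does not reach only later rows make up. A row lasts 1/8 s, in which the tool goes at most 62.5 mm and 10.7 degrees, less where a joint would pass 70% of its speed; a pose out of reach is approached as far as the arm can. A call with a gripper value outside its range is refused whole. "grip" is the gripper's target within -1 to 1 (shut at 1, half-way at 0, fully open at -1), set as the call begins (left out, the last holds). The fingers move at their own pace and stop on an object; "newtons" is the grip in N (left out, the last holds). Time passes only in rows, so rows that repeat a pose let the fingers close. It gives the time, the measured TCP pose, the force, the opening and the grip force at its end, in the units of the state.
- get_state(): the state, without advancing time (a new reading comes with each control period).
- snapshot(name): name is "scene" or "side" or "wrist"; returns the picture (420x560x3 uint8, red, green, blue); there is no depth.
- camera_params(name): a dict with "fx", "fy", "cx", "cy" (pixels), "R" (3x3) and "t" (3): a world point X has camera coordinates R X + t. Camera axes: x right, y down, z forward; pixel columns grow to the right and rows downward; lengths in m; the calibration is good to about 2 mm. A picture is of the moment at which its call begins: read the wrist's pose just before it. camera_params takes no time and is no camera call; for the wrist camera it gives the pose at the moment of the call.
- close_job(): hands the job in; it is judged then, once.
The state is a dict: "time_s": time; "qpos": joint angles; "joint_vel": joint speeds; "effort": joint torques, N m; "tcp_pos": TCP position; "tcp_rot": TCP orientation; "contact_force": force on the tool from outside, world axes, zero at the start; "wrist_torque": the same for the moment, N m; "finger_gap": finger opening in m; "gripper_force": force on a finger pad.
Only numpy, scipy, OpenCV 4.12 (cv2) and the standard library are available. Lean on these libraries where they do the work, as an engineer would, in place of code of your own. Each camera call takes 0.05 s, during which the arm holds its last target. There are 200 camera calls.

### The job

Take the aluminium sample block by its grip bar and set it on the open front part of the sprung tilt plate; press it down until the plate lies level. Keeping it pressed down, slide it along under the two rail lips until it is fully home, with the sprung pin of the backstop pushed in, then let go so that the lips hold block and plate level. Feel for the level stop and the backstop and never force the block (stay well below 30 N), and leave everything else standing where it is.

Things in the scene. Friction and masses are not known exactly. Their poses are not given: they have to be found in the camera images.
- block_center (a point): Centre of the loose sample block (0.19 to 0.36 kg, bare aluminium), 35.5 mm above its underside. Foot flange 70 (x) x 90 (y) x 8 mm thick at the bottom; on it a body 62 x 68 mm with small dark wells, top 26 mm above the underside; on that an upright black grip bar, 44 mm long (x), 20 mm thick (y), top at 71 mm. Symmetric: either way round fits.
- block_grip (a point): The place to pinch the block's grip bar across its 20 mm thickness (along this point's y): on the bar's centre line, 52 mm above the block's underside. x runs along the bar, z up.
- stage: The tilt stage: a fixed white base on the bench, 20 mm thick; origin on its underside, which spans x = -112 to +140, y = +-65 mm. Its +x is the way the block slides home, with the block's grip bar along x. Front part (x = -112 to -37 mm) open from above, the tilt plate in the middle; two aluminium rails along the sides behind it; an adjustable dark steel backstop at the rear.
- press_spot (a point): Point on the level plate's top (30 mm above the bench) at stage x = -70 mm, y = 0, in the middle of the open front part, axes as the stage: set the block here, its underside's centre on this point, and press down.
- rail_mouth (a point): Point midway between the rails at their mouth, stage x = -5 mm, 30 mm above the bench. Rails run from here 110 mm in +x: walls 97 mm apart inside, lips overhanging to a 76 mm gap, lip undersides 10.5 mm, tops 15.5 mm above this point. The flange, level, has 2.5 mm to spare in height, 3.5 mm each side. Flared lead-ins reach 32 mm before the mouth and 23 mm up; far-end side ledges lie 1.5 mm below plate level.
- plate (a joint): Tilt of the steel tilt plate, rad: 0 = level (firm stop), about 0.35 = sprung up, as at the start. 155 mm long (stage x = -110 to +45 mm), 70 wide (y = -35 to +35), hinged along its +y edge; the -y edge springs up 24 mm. The spring lifts that edge with about 4 N when up, 7 N when level; the block's weight alone does not level it, some newtons more do.
- plate_free_edge (a point): Top of the tilt plate's free (-y) edge at stage x = -70 mm; 30 mm above the bench when the plate is level.
- seat_pin (a joint): Push-in of the sprung brass pin on the backstop's front, m: 0 = out (standing 5 mm proud), 0.004 = fully in; takes 1 to 2 N. The backstop (60 mm wide, 46 mm high, knob to 56 mm) is clamped and rigid, but where is not measured: its face is anywhere from stage x = +50 to +102 mm, so the block's centre comes home between about x = +14 and +66 mm. Feel for it.
- tip_box: Bystander: grey pipette-tip box with a clear lid, 80 x 105 x 63 mm, origin at the centre of its underside. It, the tube rack and the block stand in any of three places.
- tube_rack: Bystander: white rack with two rows of capped tubes, 60 x 100 x 64 mm, origin at the centre of its underside.
- spray_bottle: Bystander: white bottle, 56 mm across, 150 mm high, beyond the stage; origin at the centre of its underside.
- reagent_jar: Bystander: amber jar, 60 mm across, 85 mm high, beyond the stage; origin at the centre of its underside.
- beaker: Bystander: open glass beaker, 70 mm across, 90 mm high; origin at the centre of its underside.
There are look-alikes about, which are no part of the job. What is shaped like the part that bears block_center but purple or turquoise is not meant.

How it is judged:
On the way:
1. the block presses the tilt plate level on the open front part, before it goes under the lips (value of joint plate below 0.06 rad and x of block_center in the frame of stage between -0.1 and -0.04 m and contact force between block and stage above 1 N), for 0.1 s.
At the end, for the whole second after the job is handed in: The block is at rest under both lips, upright within 0.06 rad, centred between the rails within 8 mm, holding the plate within 0.05 rad of level and the seat pin in by more than 2 mm; nothing touches it but the stage (value of joint plate below 0.05 rad and value of joint seat_pin above 0.002 m and x of block_center in the frame of stage above 0.005 m and y of block_center in the frame of stage between -0.008 and 0.008 m and z of block_center in the frame of stage below 0.071 m and angle between block_center's own z axis and vertical below 0.06 rad and linear speed of block below 0.01 m/s).
It fails at once if block and stage (plate, rails, backstop) pressed together with more than 30 N (contact force between block and stage above 30 N).
It fails at once if the robot presses on the stage itself with more than 30 N (contact force between any of the arm, the fingers and stage above 30 N).
It fails at once if a bystander moved more than 20 mm (distance of any of tip_box, tube_rack, spray_bottle, reagent_jar, beaker from where it was at the start of the episode above 0.02 m).
It also fails if it takes over 54 s, if anything falls off the work surface, if the arm or the gripper's body presses on something with over 40 N, if the wrist force passes 120 N, or if a joint passes its speed limit or range.

## Working session

There is one attempt and no reset: what is moved stays moved. The work goes in short steps, Python scripts to look and compute and a tool call to move; the robot and the scene stay as the last step left them, time stands still between calls to the robot, and variables do not carry over. Pictures are saved under pics/ and viewed, at most 10 in all, crops included, and the job is handed in when it is done.

Besides the shell and the picture viewer there is one more tool, called after ">>>" by a JSON object that holds its "method" and its "body", one argument or row to a line. drive_tool: Moves the arm, as the interface text tells. Its arguments: {"type":"object","properties":{"steps":{"type":"array","items":{"type":"object","properties":{"x":{"type":"number"},"y":{"type":"number"},"z":{"type":"number"},"turn":{"type":"number"}}}},"grip":{"type":"number"},"newtons":{"type":"number"}},"required":["steps"]}

```bash
mkdir -p pics
python3 - <<'E'
from plant import *
import cv2,numpy as np
print(get_state(),hold_point_z)
for n in("scene","side"):
    im=snapshot(n);cv2.imwrite(f"pics/{n}0.png",im[:,:,::-1]);p=camera_params(n);print(n,{k:np.round(v,3).tolist() for k,v in p.items()})
E
```

```text
{'time_s': 0.0, 'qpos': array([ 1.22170259e+00,  5.28230397e-02,  1.40174434e+00,  1.87422098e-05,
        1.68862664e+00, -7.02883053e-02]), 'joint_vel': array([ 0.00120585,  0.00022013, -0.0012728 , -0.00130784,  0.00056771,
       -0.00069022]), 'effort': array([-9.47843250e-05, -3.81661355e+01, -3.60195136e+01, -1.34399575e-04,
        6.04460467e-03, -2.57790691e-05]), 'tcp_pos': array([0.1443432 , 0.50444064, 0.23046972]), 'tcp_rot': array([ 1.38950521e-01,  9.90299001e-01, -7.81209533e-04, -1.75772021e-04]), 'contact_force': array([ 0.70502368, -0.45647352, -0.76762499]), 'wrist_torque': array([-0.00374455, -0.02142955, -0.00806425]), 'gripper_force': 0.0, 'finger_gap': 0.08541706496595779} 0.0187
scene {'fx': 429.252, 'fy': 429.252, 'cx': 280.54, 'cy': 208.043, 'R': [[0.365, 0.931, -0.003], [0.631, -0.25, -0.734], [-0.685, 0.266, -0.679]], 't': [-0.182, -0.329, 1.421]}
side {'fx': 523.52, 'fy': 523.52, 'cx': 283.588, 'cy': 217.685, 'R': [[-0.987, -0.162, -0.012], [-0.083, 0.57, -0.817], [0.139, -0.805, -0.576]], 't': [0.575, 0.148, 1.306]}
```

View pics/scene0.png

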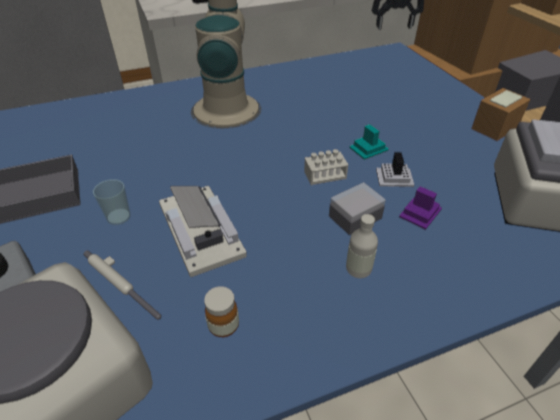

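View pics/side0.png

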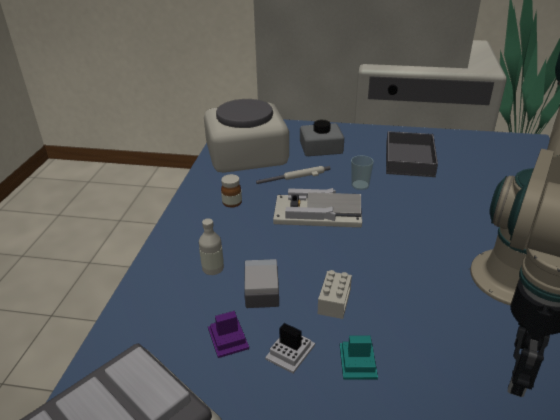

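The scene view shows the block with its black bar near (397,165) and the stage near (200,228), with its open front at the top left. In the side view the block is near (290,345) and the stage near (318,208). I'll enlarge both.

```bash
cat > h.py <<'E'
import numpy as np,cv2
from plant import *
def ray(n,uv,z,p=None):
    p=p or camera_params(n);R=np.array(p["R"]);t=np.array(p["t"])
    c=-R.T@t;d=R.T@np.array([(uv[0]-p["cx"])/p["fx"],(uv[1]-p["cy"])/p["fy"],1])
    return c+d*(z-c[2])/d[2]
def proj(n,X):
    p=camera_params(n);q=np.array(p["R"])@X+p["t"];return p["fx"]*q[0]/q[2]+p["cx"],p["fy"]*q[1]/q[2]+p["cy"]
E
python3 - <<'E'
import cv2,numpy as np
s=cv2.imread("pics/scene0.png");d=cv2.imread("pics/side0.png")
c=lambda im,x,y:cv2.resize(im[y:y+75,x:x+100],(400,300),interpolation=cv2.INTER_CUBIC)
a=np.vstack([np.hstack([c(s,150,182)[:, :],c(s,347,130)]),np.hstack([c(d,268,170),c(d,240,305)])])
s2=cv2.resize(s[180:275,150:250],(400,380),interpolation=cv2.INTER_CUBIC)
o=np.zeros((600,800,3),np.uint8);o[:380,:400]=s2;o[:300,400:]=c(s,347,130);o[300:,400:]=c(d,240,305);o[380:600,:400]=c(d,268,180)[:220]
cv2.imwrite("pics/z.png",o)
E
```

```text
(no output)
```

View pics/z.png

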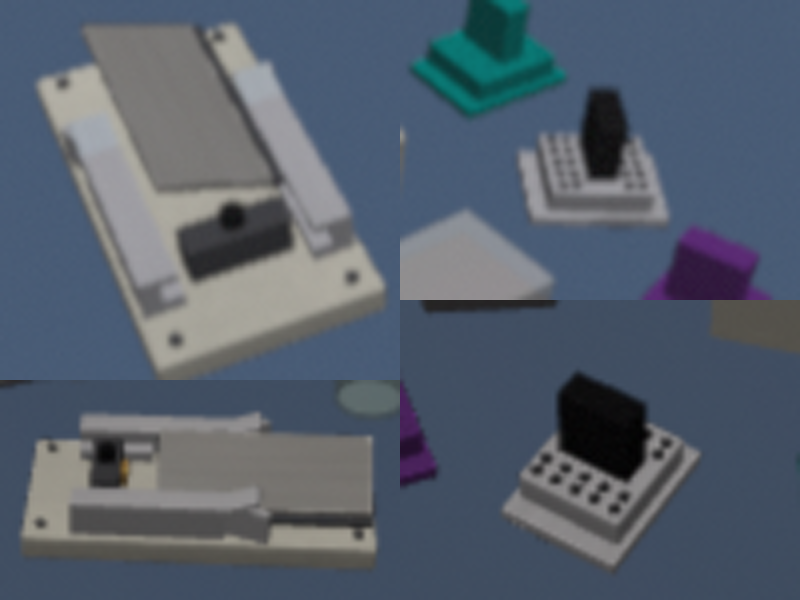

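Run:
```python
from h import *
f=lambda a,ox,oy,sx,sy:((a[0]-ox)/4+sx,(a[1]-oy)/4+sy)
print("stage scene FL FR RR RL");P=[ray("scene",f(a,0,0,150,180),.02) for a in[(38,82),(238,25),(384,292),(160,372)]]
for q in P:print(q.round(4))
print("len",[np.linalg.norm(P[i]-P[i-1]).round(3) for i in range(4)])
print("stage side RearFar,RearNear,FrontNear")
for a in[(37,440),(22,540),(377,547)]:print(ray("side",f(a,0,380,268,180),.02).round(4))
print("block scene flange")
for a in[(518,150),(532,222),(667,216)]:print(ray("scene",f(a,400,0,347,130),.008).round(4))
print("block side flange L,B,R")
for a in[(503,507),(615,565),(700,452)]:print(ray("side",f(a,400,300,240,305),.008).round(4))
print("bar top scene / side")
for a in[(589,90),(617,90),(626,127),(597,130)]:print(ray("scene",f(a,400,0,347,130),.071).round(4))
for a in[(558,385),(577,373),(647,405),(630,420)]:print(ray("side",f(a,400,300,240,305),.071).round(4))
p=camera_params("wrist");print({k:np.round(v,3).tolist() for k,v in p.items()})
```

```text
stage scene FL FR RR RL
[ 0.4038 -0.2825  0.02  ]
[ 0.3958 -0.1544  0.02  ]
[ 0.6447 -0.1375  0.02  ]
[ 0.6543 -0.2624  0.02  ]
len [np.float64(0.251), np.float64(0.128), np.float64(0.249), np.float64(0.125)]
stage side RearFar,RearNear,FrontNear
[ 0.6444 -0.2586  0.02  ]
[ 0.6324 -0.1278  0.02  ]
[ 0.3836 -0.1556  0.02  ]
block scene flange
[0.4711 0.2916 0.008 ]
[0.5412 0.2605 0.008 ]
[0.5682 0.3453 0.008 ]
block side flange L,B,R
[0.5638 0.3465 0.008 ]
[0.5001 0.3745 0.008 ]
[0.4657 0.2936 0.008 ]
bar top scene / side
[0.5009 0.316  0.071 ]
[0.5076 0.3329 0.071 ]
[0.5439 0.3159 0.071 ]
[0.5399 0.2972 0.071 ]
[0.5387 0.3152 0.071 ]
[0.5303 0.3054 0.071 ]
[0.4912 0.3219 0.071 ]
[0.4984 0.3333 0.071 ]
{'fx': 298.097, 'fy': 298.097, 'cx': 280.809, 'cy': 206.766, 'R': [[0.275, 0.961, -0.001], [0.91, -0.26, 0.322], [0.31, -0.09, -0.947]], 't': [-0.525, -0.041, 0.38]}
```

>>> {"method": "drive_tool", "body": {
  "steps": [
    {"x": -5.8, "y": -1.1, "turn": 2},
    {"x": -11.6, "y": -2.2, "turn": 4},
    {"x": -17.4, "y": -3.3, "turn": 6},
    {"x": -23.2, "y": -4.4, "turn": 8},
    {"x": -29, "y": -5.4, "turn": 8}
  ]
}}

```text
invalid input
```

>>> {"method": "drive_tool", "body": {
  "steps": [
    {"x": -5.8, "y": -1.1, "z": 0, "turn": 2},
    {"x": -11.6, "y": -2.2, "z": 0, "turn": 4},
    {"x": -17.4, "y": -3.3, "z": 0, "turn": 6},
    {"x": -23.2, "y": -4.4, "z": 0, "turn": 8},
    {"x": -29.0, "y": -5.4, "z": 0, "turn": 8}
  ],
  "grip": -1,
  "newtons": 40
}}

```text
time_s: 0.72
tcp_pos: [0.4098, 0.3718, 0.231]
tcp_rot: [0.208, 0.978, -0.0, -0.0]
contact_force: [-0.9, 1.7, -0.1]
finger_gap: 0.0851
gripper_force: 0.0
```

>>> {"method": "drive_tool", "body": {
  "steps": [
    {"x": -5.5, "y": -0.2, "z": 1, "turn": 0},
    {"x": -11.0, "y": -0.4, "z": 2, "turn": 0},
    {"x": -11.9, "y": -0.5, "z": 3, "turn": 0},
    {"x": -11.9, "y": -0.5, "z": 3, "turn": 0}
  ]
}}

```text
time_s: 1.23
tcp_pos: [0.5146, 0.3197, 0.1996]
tcp_rot: [0.208, 0.978, -0.001, -0.001]
contact_force: [0.1, 0.3, -0.0]
finger_gap: 0.0853
gripper_force: 0.0
```

Run:
```python
from h import *
s=get_state();print(s["tcp_pos"],s["tcp_rot"],s["contact_force"])
p=camera_params("wrist");np.save("w1.npy",p,allow_pickle=True)
im=snapshot("wrist");cv2.imwrite("pics/w1.png",im[:,:,::-1])
```

```text
[0.51461849 0.31972973 0.19962339] [ 2.08080020e-01  9.78110518e-01 -8.68185929e-04 -1.32919613e-03] [ 0.07341725  0.27183109 -0.00068654]
```

View pics/w1.png

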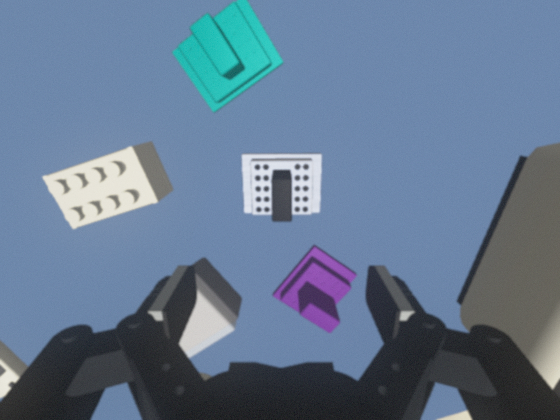

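The wrist view shows the block square to the tool. Its flange corners are near (243,154), (321,154), (320,213) and (245,213), and the near end of the bar top is at (272..291, 221). The purple decoy is at (317,290).

Run:
```python
from h import *
p=np.load("w1.npy",allow_pickle=True).item()
im=cv2.imread("pics/w1.png");g=cv2.cvtColor(im,cv2.COLOR_BGR2HSV)
m=((g[...,2]>120)&(g[...,1]<60)).astype(np.uint8);m[:, :200]=0;m[240:]=0;m[:, 340:]=0
ys,xs=np.where(m);print(xs.min(),xs.max(),ys.min(),ys.max())
print(cv2.minAreaRect(np.c_[xs,ys].astype(np.float32)))
P=[ray("wrist",a,.008,p) for a in[(243,154),(321,154),(320,213),(245,213)]]
print(np.round(P,4),np.mean(P,0))
b=((g[...,2]<70)).astype(np.uint8);b[:,:268]=0;b[:,296:]=0;b[:165]=0;b[225:]=0
ys,xs=np.where(b);print("bar",xs.min(),xs.max(),ys.min(),ys.max())
for v in (200,210,218):print(v,xs[ys==v].min(),xs[ys==v].max())
k=[ray("wrist",a,.071,p) for a in((272,220),(291.5,220))];print(np.round(k,4))
```

```text
241 321 153 215
((281.0, 184.0), (62.0, 80.0), 90.0)
[[0.468  0.2949 0.008 ]
 [0.5034 0.3744 0.008 ]
 [0.568  0.3476 0.008 ]
 [0.5317 0.266  0.008 ]] [0.51778043 0.32073581 0.008     ]
bar 274 289 172 178Traceback (most recent call last):
  File "<stdin>", line 11, in <module>
    return umr_minimum(a, axis, None, out, keepdims, initial, where)
ValueError: zero-size array to reduction operation minimum which has no identity
```

>>> {"method": "drive_tool", "body": {
  "steps": [
    {"x": -0.3, "y": 0.2, "z": 5.0, "turn": 0},
    {"x": -0.3, "y": 0.2, "z": 10.0, "turn": 0},
    {"x": -0.3, "y": 0.2, "z": 14.5, "turn": 0},
    {"x": -0.3, "y": 0.2, "z": 16.6, "turn": 0},
    {"x": -0.3, "y": 0.2, "z": 16.6, "turn": 0}
  ]
}}

```text
time_s: 1.9
tcp_pos: [0.5167, 0.3215, 0.0343]
tcp_rot: [0.207, 0.978, -0.001, -0.001]
contact_force: [-0.1, -0.0, -0.2]
finger_gap: 0.0856
gripper_force: 0.0
```

>>> {"method": "drive_tool", "body": {
  "steps": [
    {"x": 0, "y": 0, "z": 0, "turn": 0},
    {"x": 0, "y": 0, "z": 0, "turn": 0},
    {"x": 0, "y": 0, "z": 0, "turn": 0},
    {"x": 0, "y": 0, "z": 0, "turn": 0},
    {"x": 0, "y": 0, "z": 0, "turn": 0}
  ],
  "grip": 1,
  "newtons": 60
}}

```text
time_s: 2.52
tcp_pos: [0.5191, 0.3209, 0.0361]
tcp_rot: [0.208, 0.978, 0.0, 0.0]
contact_force: [-0.3, -0.2, 4.6]
finger_gap: 0.0195
gripper_force: 60.0
```

>>> {"method": "drive_tool", "body": {
  "steps": [
    {"x": 0, "y": 0, "z": -2, "turn": 0},
    {"x": 0, "y": 0, "z": -7, "turn": 0},
    {"x": 0, "y": 0, "z": -13, "turn": 0},
    {"x": 0, "y": 0, "z": -19, "turn": 0},
    {"x": 0, "y": 0, "z": -20, "turn": 0}
  ]
}}

```text
time_s: 3.15
tcp_pos: [0.5199, 0.3214, 0.2424]
tcp_rot: [0.208, 0.978, 0.003, 0.004]
contact_force: [0.9, -0.4, -2.4]
finger_gap: 0.0195
gripper_force: 59.4
```

>>> {"method": "drive_tool", "body": {
  "steps": [
    {"x": -3, "y": -5, "z": 0, "turn": 0},
    {"x": -6, "y": -10, "z": 0, "turn": 0},
    {"x": -9, "y": -15, "z": 0, "turn": 0},
    {"x": -12, "y": -20, "z": 0, "turn": 0},
    {"x": -15, "y": -25, "z": 0, "turn": 0}
  ]
}}

```text
time_s: 3.78
tcp_pos: [0.5535, 0.0295, 0.2343]
tcp_rot: [0.208, 0.978, -0.0, -0.001]
contact_force: [1.6, -0.1, -3.1]
finger_gap: 0.0194
gripper_force: 59.6
```

>>> {"method": "drive_tool", "body": {
  "steps": [
    {"x": -3, "y": -5, "z": 0, "turn": -7},
    {"x": -6, "y": -10, "z": 0, "turn": -14},
    {"x": -9, "y": -15, "z": 0, "turn": -21},
    {"x": -12, "y": -20, "z": 0, "turn": -28},
    {"x": -12, "y": -20, "z": 0, "turn": -29}
  ]
}}

```text
time_s: 4.4
tcp_pos: [0.5814, -0.204, 0.2332]
tcp_rot: [-0.042, 0.999, 0.0, -0.002]
contact_force: [0.3, -0.2, -1.9]
finger_gap: 0.019
gripper_force: 60.0
```

Run:
```python
from h import *
s=get_state();print(s["tcp_pos"],s["tcp_rot"],s["contact_force"],s["joint_vel"].round(3))
p=camera_params("wrist");np.save("w2.npy",p,allow_pickle=True)
im=snapshot("wrist");cv2.imwrite("pics/w2.png",im[:,:,::-1])
```

```text
[ 0.58141427 -0.20398514  0.23316792] [-4.19313723e-02  9.99118870e-01  4.30776121e-04 -1.74864180e-03] [ 0.26479448 -0.15473378 -1.94365496] [ 0.073 -0.035  0.033  0.03   0.008 -0.067]
```

View pics/w2.png

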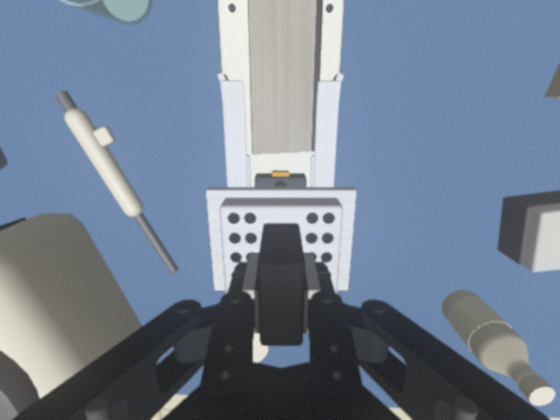

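The wrist view shows the block held squarely over the stage. The rails' lips span columns about 225–246 and 315–338 over rows 80–187, with the mouth near row 80 and the brass pin at (280,173). I'll measure the stage axis from these edges.

Run:
```python
from h import *
p=np.load("w2.npy",allow_pickle=True).item()
g=cv2.GaussianBlur(cv2.imread("pics/w2.png"),(3,3),0).astype(float)
d=np.abs(g[:,2:]-g[:,:-2]).sum(2)
for v in (20,50,70,90,110,130,150,170):
    r=d[v,205:355];k=[(i+206,int(r[i])) for i in range(1,149) if r[i]>=r[i-1] and r[i]>r[i+1] and r[i]>28];print(v,k)
def L(a,z):return ray("wrist",a,z,p).round(4)
print("pin",L((280,173),.055),"mouthish L,R",L((222,78),.0455),L((339,78),.0455))
```

```text
20 [(219, 173), (247, 133), (315, 138), (322, 240), (342, 175)]
50 [(220, 156), (248, 134), (314, 131), (320, 234), (340, 163)]
70 [(222, 155), (249, 121), (314, 138), (320, 232), (339, 169)]
90 [(221, 147), (249, 123), (313, 141), (317, 215), (340, 158)]
110 [(222, 146), (250, 119), (312, 129), (316, 209), (338, 159)]
130 [(224, 144), (250, 115), (312, 122), (315, 205), (337, 153)]
150 [(225, 147), (247, 29), (251, 124), (311, 92), (315, 150), (335, 149)]
170 [(226, 149), (251, 32), (272, 107), (288, 94), (309, 41), (334, 152)]
pin [ 0.5679 -0.2047  0.055 ] mouthish L,R [ 0.4768 -0.2717  0.0455] [ 0.4667 -0.1528  0.0455]
```

Run:
```python
from h import *
p=np.load("w2.npy",allow_pickle=True).item()
def L(a,z):return ray("wrist",a,z,p)
def mid(l,r,rows,z):
    A=[];
    for a,b,v in zip(l,r,rows):
        P,Q=L((a,v),z),L((b,v),z);A.append((P+Q)/2);print(v,P.round(4),Q.round(4),((P+Q)/2).round(4),round(float(np.linalg.norm(Q-P)),4))
    for s in (0,1):
        pts=[L(((l,r)[s][i],rows[i]),z) for i in(0,-1)];e=pts[1]-pts[0];print("yaw edge",np.degrees(np.arctan2(e[1],e[0])))
    return
mid([219,220,222],[342,340.5,339],[20,50,70],.02)
mid([221,222.3,223.8,225,226],[340,338.3,336.8,335.5,334],[90,110,130,150,170],.0455)
c=-np.array(p["R"]).T@p["t"];print("cam",c);print("front edge stage rows? base front off image")
```

```text
20 [ 0.4197 -0.2807  0.02  ] [ 0.4089 -0.1534  0.02  ] [ 0.4143 -0.2171  0.02  ] 0.1278
50 [ 0.4476 -0.2792  0.02  ] [ 0.4368 -0.1508  0.02  ] [ 0.4422 -0.215   0.02  ] 0.1288
70 [ 0.467  -0.2766  0.02  ] [ 0.4563 -0.1495  0.02  ] [ 0.4616 -0.2131  0.02  ] 0.1275
yaw edge 4.9716280940399775
yaw edge 4.62934755350712
90 [ 0.4883 -0.2725  0.0455] [ 0.478  -0.1501  0.0455] [ 0.4831 -0.2113  0.0455] 0.1228
110 [ 0.5078 -0.2707  0.0455] [ 0.4976 -0.149   0.0455] [ 0.5027 -0.2099  0.0455] 0.1221
130 [ 0.5282 -0.2687  0.0455] [ 0.518  -0.1476  0.0455] [ 0.5231 -0.2081  0.0455] 0.1215
150 [ 0.5494 -0.2669  0.0455] [ 0.5392 -0.146   0.0455] [ 0.5443 -0.2064  0.0455] 0.1213
170 [ 0.5716 -0.2652  0.0455] [ 0.5614 -0.1445  0.0455] [ 0.5665 -0.2048  0.0455] 0.1211
yaw edge 4.990259598407651
yaw edge 3.842316510697583
cam [ 0.49903414 -0.21010291  0.37550005]
front edge stage rows? base front off image
```

>>> {"method": "drive_tool", "body": {
  "steps": [
    {"x": 5, "y": 0, "z": 0, "turn": 0},
    {"x": 10, "y": 0, "z": 0, "turn": 0},
    {"x": 14.7, "y": 0.1, "z": 2, "turn": 0},
    {"x": 14.7, "y": 0.1, "z": 6.5, "turn": 0},
    {"x": 14.7, "y": 0.1, "z": 8, "turn": 0}
  ],
  "newtons": 90
}}

```text
time_s: 5.08
tcp_pos: [0.4346, -0.2103, 0.1527]
tcp_rot: [-0.044, 0.999, 0.001, -0.002]
contact_force: [-0.5, 0.8, -2.6]
finger_gap: 0.0189
gripper_force: 90.4
```

>>> {"method": "drive_tool", "body": {
  "steps": [
    {"x": 0, "y": 0, "z": 3, "turn": 0},
    {"x": 0, "y": 0, "z": 5, "turn": 0},
    {"x": 0, "y": 0, "z": 5, "turn": 0}
  ]
}}

```text
time_s: 5.45
tcp_pos: [0.4358, -0.211, 0.1043]
tcp_rot: [-0.044, 0.999, 0.001, -0.001]
contact_force: [-0.4, 0.9, -1.8]
finger_gap: 0.0186
gripper_force: 90.4
```

>>> {"method": "drive_tool", "body": {
  "steps": [
    {"x": 0, "y": -0.4, "z": 0.5, "turn": 0},
    {"x": 0, "y": -0.4, "z": 1.0, "turn": 0},
    {"x": 0, "y": -0.4, "z": 1.0, "turn": 0}
  ]
}}

```text
time_s: 5.82
tcp_pos: [0.4363, -0.216, 0.0953]
tcp_rot: [-0.044, 0.999, 0.0, -0.0]
contact_force: [-0.8, 0.5, -1.0]
finger_gap: 0.0196
gripper_force: 90.4
```

Run:
```python
from h import *
s=get_state();print(s["tcp_pos"],s["tcp_rot"],s["contact_force"])
p=camera_params("wrist");np.save("w3.npy",p,allow_pickle=True)
im=snapshot("wrist");cv2.imwrite("pics/w3.png",im[:,:,::-1]);print(get_state()["tcp_pos"])
im=snapshot("side")[160:240,250:380];cv2.imwrite("pics/s3.png",cv2.resize(im,(780,480),interpolation=cv2.INTER_CUBIC)[:,:,::-1])
```

```text
[ 0.43634185 -0.21603677  0.09525596] [-4.37771829e-02  9.99041310e-01  1.22250807e-04 -6.28220901e-05] [-0.75618248  0.49592504 -1.04964943]
[ 0.43641434 -0.21605892  0.09544306]
```

View pics/w3.png

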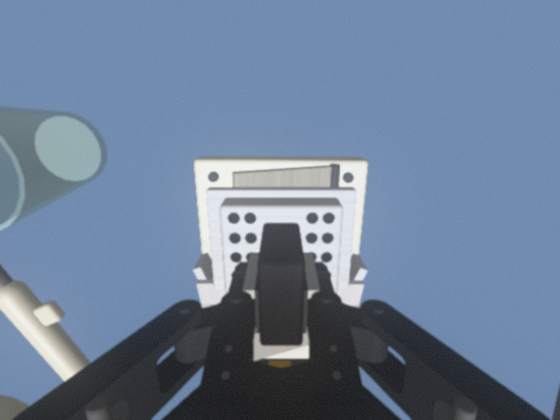

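View pics/s3.png

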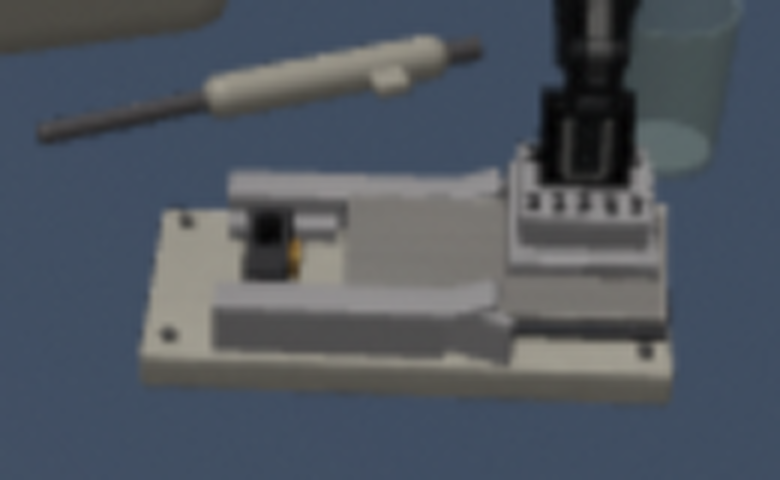

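The wrist view shows the base's front edge at row 158, columns 196–366, with the block's flange centred over it at columns 207–354. The side view shows the block just above the tilted plate, its leading edge just short of the flared lead-ins.

Run:
```python
from h import *
p=np.load("w3.npy",allow_pickle=True).item()
A=ray("wrist",(196,160),.02,p);B=ray("wrist",(366,160),.02,p);M=(A+B)/2
u=np.array([np.cos(np.radians(4.85)),np.sin(np.radians(4.85))]);n=np.array([-u[1],u[0]])
O=M[:2]+.112*u;print(A,B,M,np.linalg.norm(A-B),"origin",O)
T=get_state()["tcp_pos"][:2]-O;print("tcp in stage",T@u,T@n)
```

```text
[ 0.39667534 -0.28067844  0.02      ] [ 0.38579318 -0.15687165  0.02      ] [ 0.39123426 -0.21877505  0.02      ] 0.12428411500687593 origin [ 0.50283324 -0.20930573]
tcp in stage -0.06669623599411859 -0.0011465074920518586
```

>>> {"method": "drive_tool", "body": {
  "steps": [
    {"x": 0.3, "y": 0, "z": 0.4, "turn": 0},
    {"x": 0.3, "y": 0, "z": 0.8, "turn": 0},
    {"x": 0.3, "y": 0, "z": 1.2, "turn": 0},
    {"x": 0.3, "y": 0, "z": 1.6, "turn": 0},
    {"x": 0.3, "y": 0, "z": 1.6, "turn": 0}
  ]
}}

```text
time_s: 6.55
tcp_pos: [0.4337, -0.2165, 0.0794]
tcp_rot: [-0.044, 0.999, -0.0, 0.0]
contact_force: [-0.7, -2.8, 2.5]
finger_gap: 0.019
gripper_force: 91.2
```

>>> {"method": "drive_tool", "body": {
  "steps": [
    {"x": 0, "y": 0, "z": 0.3, "turn": 0},
    {"x": 0, "y": 0, "z": 0.6, "turn": 0},
    {"x": 0, "y": 0, "z": 0.9, "turn": 0},
    {"x": 0, "y": 0, "z": 0.9, "turn": 0}
  ]
}}

```text
time_s: 7.05
tcp_pos: [0.4334, -0.2162, 0.0701]
tcp_rot: [-0.044, 0.999, 0.0, 0.0]
contact_force: [0.6, -2.7, 3.9]
finger_gap: 0.019
gripper_force: 91.3
```

>>> {"method": "drive_tool", "body": {
  "steps": [
    {"x": 0, "y": 0, "z": 0.15, "turn": 0},
    {"x": 0, "y": 0, "z": 0.3, "turn": 0},
    {"x": 0, "y": 0, "z": 0.3, "turn": 0}
  ]
}}

```text
time_s: 7.42
tcp_pos: [0.4334, -0.2163, 0.0672]
tcp_rot: [-0.044, 0.999, -0.0, 0.0]
contact_force: [-0.3, -3.2, 4.4]
finger_gap: 0.019
gripper_force: 91.3
```

>>> {"method": "drive_tool", "body": {
  "steps": [
    {"x": 0, "y": 0, "z": 0.1, "turn": 0},
    {"x": 0, "y": 0, "z": 0.1, "turn": 0}
  ]
}}

```text
time_s: 7.68
tcp_pos: [0.4334, -0.2164, 0.0663]
tcp_rot: [-0.044, 0.999, -0.0, 0.0]
contact_force: [-0.1, -2.9, 5.1]
finger_gap: 0.0189
gripper_force: 91.4
```

>>> {"method": "drive_tool", "body": {
  "steps": [
    {"x": 0, "y": 0, "z": 0.1, "turn": 0},
    {"x": 0, "y": 0, "z": 0.1, "turn": 0}
  ]
}}

```text
time_s: 7.92
tcp_pos: [0.4334, -0.2165, 0.0661]
tcp_rot: [-0.044, 0.999, -0.0, 0.0]
contact_force: [-2.0, -3.6, 11.3]
finger_gap: 0.019
gripper_force: 92.2
```

>>> {"method": "drive_tool", "body": {
  "steps": [
    {"x": 0, "y": 0, "z": 0.05, "turn": 0},
    {"x": 0, "y": 0, "z": 0.05, "turn": 0}
  ]
}}

```text
time_s: 8.18
tcp_pos: [0.4334, -0.2165, 0.066]
tcp_rot: [-0.044, 0.999, -0.0, 0.0]
contact_force: [-4.4, -2.6, 14.4]
finger_gap: 0.0188
gripper_force: 93.0
```

>>> {"method": "drive_tool", "body": {
  "steps": [
    {"x": -0.4, "y": 0, "z": -0.03, "turn": 0},
    {"x": -0.8, "y": 0, "z": -0.03, "turn": 0},
    {"x": -1.2, "y": 0, "z": -0.03, "turn": 0},
    {"x": -1.6, "y": 0, "z": -0.03, "turn": 0},
    {"x": -2.0, "y": 0, "z": -0.03, "turn": 0}
  ]
}}

```text
time_s: 8.8
tcp_pos: [0.4525, -0.2144, 0.0661]
tcp_rot: [-0.044, 0.999, 0.0, -0.001]
contact_force: [-9.9, -1.1, 17.2]
finger_gap: 0.0189
gripper_force: 93.1
```

>>> {"method": "drive_tool", "body": {
  "steps": [
    {"x": 0, "y": 0, "z": -0.08, "turn": 0},
    {"x": -0.4, "y": 0, "z": -0.08, "turn": 0},
    {"x": -0.8, "y": 0, "z": -0.08, "turn": 0},
    {"x": -1.2, "y": 0, "z": -0.08, "turn": 0}
  ]
}}

```text
time_s: 9.3
tcp_pos: [0.4644, -0.213, 0.0661]
tcp_rot: [-0.044, 0.999, 0.001, -0.001]
contact_force: [-5.8, 0.2, 11.0]
finger_gap: 0.0191
gripper_force: 92.7
```

>>> {"method": "drive_tool", "body": {
  "steps": [
    {"x": -0.4, "y": 0, "z": -0.02, "turn": 0},
    {"x": -0.8, "y": 0, "z": -0.02, "turn": 0},
    {"x": -1.2, "y": 0, "z": -0.02, "turn": 0},
    {"x": -1.6, "y": 0, "z": -0.02, "turn": 0}
  ]
}}

```text
time_s: 9.8
tcp_pos: [0.4804, -0.2115, 0.0662]
tcp_rot: [-0.044, 0.999, 0.001, -0.001]
contact_force: [-5.5, -0.1, 10.0]
finger_gap: 0.0193
gripper_force: 92.1
```

>>> {"method": "drive_tool", "body": {
  "steps": [
    {"x": -0.4, "y": 0, "z": 0, "turn": 0},
    {"x": -0.8, "y": 0, "z": 0, "turn": 0},
    {"x": -1.2, "y": 0, "z": 0, "turn": 0},
    {"x": -1.6, "y": 0, "z": 0, "turn": 0}
  ]
}}

```text
time_s: 10.3
tcp_pos: [0.4964, -0.2101, 0.0662]
tcp_rot: [-0.044, 0.999, 0.001, -0.001]
contact_force: [-5.2, -0.3, 9.8]
finger_gap: 0.0189
gripper_force: 92.1
```

>>> {"method": "drive_tool", "body": {
  "steps": [
    {"x": -0.4, "y": 0, "z": 0, "turn": 0},
    {"x": -0.8, "y": 0, "z": 0, "turn": 0},
    {"x": -1.2, "y": 0, "z": 0, "turn": 0}
  ]
}}

```text
time_s: 10.68
tcp_pos: [0.5083, -0.209, 0.0662]
tcp_rot: [-0.044, 0.999, 0.001, -0.001]
contact_force: [-5.6, -1.0, 9.0]
finger_gap: 0.0191
gripper_force: 92.1
```

>>> {"method": "drive_tool", "body": {
  "steps": [
    {"x": -0.2, "y": 0, "z": 0, "turn": 0},
    {"x": -0.4, "y": 0, "z": 0, "turn": 0}
  ]
}}

```text
time_s: 10.92
tcp_pos: [0.5122, -0.2087, 0.0661]
tcp_rot: [-0.044, 0.999, 0.001, -0.001]
contact_force: [-5.4, -0.3, 9.6]
finger_gap: 0.0186
gripper_force: 92.0
```

>>> {"method": "drive_tool", "body": {
  "steps": [
    {"x": -0.2, "y": 0, "z": 0, "turn": 0},
    {"x": -0.4, "y": 0, "z": 0, "turn": 0}
  ]
}}

```text
time_s: 11.18
tcp_pos: [0.5162, -0.2083, 0.0661]
tcp_rot: [-0.044, 0.999, 0.001, -0.001]
contact_force: [-4.5, 0.2, 9.1]
finger_gap: 0.0192
gripper_force: 92.0
```

>>> {"method": "drive_tool", "body": {
  "steps": [
    {"x": -0.1, "y": 0, "z": 0, "turn": 0},
    {"x": -0.2, "y": 0, "z": 0, "turn": 0},
    {"x": -0.3, "y": 0, "z": 0, "turn": 0}
  ]
}}

```text
time_s: 11.55
tcp_pos: [0.5191, -0.2081, 0.0662]
tcp_rot: [-0.044, 0.999, 0.001, -0.001]
contact_force: [-4.7, -0.5, 9.9]
finger_gap: 0.0186
gripper_force: 92.0
```

>>> {"method": "drive_tool", "body": {
  "steps": [
    {"x": -0.1, "y": 0, "z": 0, "turn": 0},
    {"x": -0.2, "y": 0, "z": 0, "turn": 0},
    {"x": -0.3, "y": 0, "z": 0, "turn": 0}
  ]
}}

```text
time_s: 11.92
tcp_pos: [0.5221, -0.2078, 0.0662]
tcp_rot: [-0.044, 0.999, 0.001, -0.001]
contact_force: [-5.7, 0.0, 9.0]
finger_gap: 0.019
gripper_force: 92.0
```

>>> {"method": "drive_tool", "body": {
  "steps": [
    {"x": -0.1, "y": 0, "z": 0, "turn": 0},
    {"x": -0.2, "y": 0, "z": 0, "turn": 0},
    {"x": -0.3, "y": 0, "z": 0, "turn": 0}
  ]
}}

```text
time_s: 12.3
tcp_pos: [0.525, -0.2076, 0.0661]
tcp_rot: [-0.044, 0.999, 0.001, -0.001]
contact_force: [-5.3, 0.5, 8.5]
finger_gap: 0.0188
gripper_force: 92.1
```

>>> {"method": "drive_tool", "body": {
  "steps": [
    {"x": -0.1, "y": 0, "z": 0, "turn": 0},
    {"x": -0.2, "y": 0, "z": 0, "turn": 0}
  ]
}}

```text
time_s: 12.55
tcp_pos: [0.527, -0.2074, 0.0662]
tcp_rot: [-0.044, 0.999, 0.001, -0.001]
contact_force: [-6.0, -0.0, 9.9]
finger_gap: 0.0192
gripper_force: 92.1
```

>>> {"method": "drive_tool", "body": {
  "steps": [
    {"x": -0.1, "y": 0, "z": 0, "turn": 0},
    {"x": -0.2, "y": 0, "z": 0, "turn": 0}
  ]
}}

```text
time_s: 12.8
tcp_pos: [0.529, -0.2072, 0.0661]
tcp_rot: [-0.044, 0.999, 0.001, -0.001]
contact_force: [-5.4, -0.2, 9.6]
finger_gap: 0.0191
gripper_force: 92.1
```

Run:
```python
from h import *
for z in(.035,.045):
    q=ray("side",(250+298/6,160+258/6),z);print(z,q)
p=np.load("w2.npy",allow_pickle=True).item();print(ray("wrist",(280,171),.045,p),ray("wrist",(280,171),.035,p))
```

```text
0.035 [ 0.56789685 -0.20242282  0.035     ]
0.045 [ 0.56588476 -0.18750079  0.045     ]
[ 0.5677482  -0.20475996  0.045     ] [ 0.5698273 -0.2045983  0.035    ]
```

>>> {"method": "drive_tool", "body": {
  "steps": [
    {"x": -0.1, "y": 0, "z": 0, "turn": 0},
    {"x": -0.2, "y": 0, "z": 0, "turn": 0}
  ]
}}

```text
time_s: 13.05
tcp_pos: [0.531, -0.207, 0.0662]
tcp_rot: [-0.044, 0.999, 0.001, -0.001]
contact_force: [-5.4, -1.0, 10.1]
finger_gap: 0.0191
gripper_force: 92.1
```

>>> {"method": "drive_tool", "body": {
  "steps": [
    {"x": -0.1, "y": 0, "z": 0, "turn": 0},
    {"x": -0.2, "y": 0, "z": 0, "turn": 0}
  ]
}}

```text
time_s: 13.3
tcp_pos: [0.5329, -0.2069, 0.0661]
tcp_rot: [-0.044, 0.999, 0.001, -0.001]
contact_force: [-5.3, -0.4, 10.4]
finger_gap: 0.0189
gripper_force: 92.1
```

>>> {"method": "drive_tool", "body": {
  "steps": [
    {"x": -0.1, "y": 0, "z": 0, "turn": 0},
    {"x": -0.2, "y": 0, "z": 0, "turn": 0}
  ]
}}

```text
time_s: 13.55
tcp_pos: [0.5349, -0.2067, 0.0662]
tcp_rot: [-0.044, 0.999, 0.001, -0.001]
contact_force: [-5.6, -0.6, 11.3]
finger_gap: 0.0188
gripper_force: 92.1
```

>>> {"method": "drive_tool", "body": {
  "steps": [
    {"x": -0.1, "y": 0, "z": 0, "turn": 0},
    {"x": -0.15, "y": 0, "z": 0, "turn": 0}
  ]
}}

```text
time_s: 13.8
tcp_pos: [0.5362, -0.2066, 0.0661]
tcp_rot: [-0.044, 0.999, 0.001, -0.002]
contact_force: [-6.4, -0.4, 9.8]
finger_gap: 0.0188
gripper_force: 92.1
```

>>> {"method": "drive_tool", "body": {
  "steps": [
    {"x": -0.1, "y": 0, "z": 0, "turn": 0},
    {"x": -0.15, "y": 0, "z": 0, "turn": 0}
  ]
}}

```text
time_s: 14.05
tcp_pos: [0.5376, -0.2065, 0.0661]
tcp_rot: [-0.044, 0.999, 0.001, -0.002]
contact_force: [-7.0, -0.0, 10.4]
finger_gap: 0.0189
gripper_force: 92.2
```

>>> {"method": "drive_tool", "body": {
  "steps": [
    {"x": -0.1, "y": 0, "z": 0, "turn": 0}
  ]
}}

```text
time_s: 14.18
tcp_pos: [0.5385, -0.2064, 0.0661]
tcp_rot: [-0.044, 0.999, 0.001, -0.002]
contact_force: [-7.0, -0.6, 10.9]
finger_gap: 0.0186
gripper_force: 92.2
```

Fx has shifted by 1–2 N, so the pin is being pushed in. I'll continue to the hard stop in 0.5 mm steps.

>>> {"method": "drive_tool", "body": {
  "steps": [
    {"x": -0.05, "y": 0, "z": 0, "turn": 0},
    {"x": -0.1, "y": 0, "z": 0, "turn": 0}
  ]
}}

```text
time_s: 14.42
tcp_pos: [0.5394, -0.2063, 0.0661]
tcp_rot: [-0.044, 0.999, 0.001, -0.002]
contact_force: [-8.0, -0.1, 11.4]
finger_gap: 0.0189
gripper_force: 92.2
```

>>> {"method": "drive_tool", "body": {
  "steps": [
    {"x": -0.05, "y": 0, "z": 0, "turn": 0},
    {"x": -0.05, "y": 0, "z": 0, "turn": 0}
  ]
}}

```text
time_s: 14.68
tcp_pos: [0.5398, -0.2063, 0.0661]
tcp_rot: [-0.044, 0.999, 0.001, -0.002]
contact_force: [-7.0, -0.2, 12.0]
finger_gap: 0.0185
gripper_force: 92.2
```

>>> {"method": "drive_tool", "body": {
  "steps": [
    {"x": -0.05, "y": 0, "z": 0, "turn": 0},
    {"x": -0.05, "y": 0, "z": 0, "turn": 0}
  ]
}}

```text
time_s: 14.92
tcp_pos: [0.5399, -0.2063, 0.0661]
tcp_rot: [-0.044, 0.999, 0.001, -0.003]
contact_force: [-10.0, 0.2, 12.5]
finger_gap: 0.0191
gripper_force: 92.3
```

>>> {"method": "drive_tool", "body": {
  "steps": [
    {"x": -0.05, "y": 0, "z": 0, "turn": 0},
    {"x": -0.05, "y": 0, "z": 0, "turn": 0}
  ]
}}

```text
time_s: 15.18
tcp_pos: [0.5401, -0.2063, 0.0661]
tcp_rot: [-0.044, 0.999, 0.001, -0.003]
contact_force: [-11.3, 0.7, 13.6]
finger_gap: 0.019
gripper_force: 92.5
```

>>> {"method": "drive_tool", "body": {
  "steps": [
    {"x": 0, "y": 0, "z": -0.05, "turn": 0},
    {"x": 0, "y": 0, "z": -0.1, "turn": 0},
    {"x": 0, "y": 0, "z": -0.15, "turn": 0}
  ]
}}

```text
time_s: 15.55
tcp_pos: [0.54, -0.2063, 0.0663]
tcp_rot: [-0.044, 0.999, 0.001, -0.003]
contact_force: [-7.2, -0.8, 5.3]
finger_gap: 0.0189
gripper_force: 91.3
```

>>> {"method": "drive_tool", "body": {
  "steps": [
    {"x": 0, "y": 0, "z": 0, "turn": 0},
    {"x": 0, "y": 0, "z": 0, "turn": 0}
  ],
  "newtons": 20
}}

```text
time_s: 15.8
tcp_pos: [0.54, -0.2063, 0.0662]
tcp_rot: [-0.044, 0.999, 0.001, -0.003]
contact_force: [-7.6, -2.0, 6.3]
finger_gap: 0.0186
gripper_force: 91.5
```

>>> {"method": "drive_tool", "body": {
  "steps": [
    {"x": 0, "y": 0, "z": 0, "turn": 0},
    {"x": 0, "y": 0, "z": 0, "turn": 0},
    {"x": 0, "y": 0, "z": 0, "turn": 0},
    {"x": 0, "y": 0, "z": 0, "turn": 0}
  ],
  "grip": 0
}}

```text
time_s: 16.3
tcp_pos: [0.5424, -0.2065, 0.0674]
tcp_rot: [-0.044, 0.999, 0.0, -0.0]
contact_force: [1.0, 0.6, 0.7]
finger_gap: 0.0425
gripper_force: 0.0
```

>>> {"method": "drive_tool", "body": {
  "steps": [
    {"x": 0, "y": 0, "z": -2, "turn": 0},
    {"x": 0, "y": 0, "z": -6, "turn": 0},
    {"x": 0, "y": 0, "z": -10, "turn": 0},
    {"x": 6, "y": 0, "z": -12, "turn": 0},
    {"x": 6, "y": 0, "z": -12, "turn": 0}
  ]
}}

```text
time_s: 16.92
tcp_pos: [0.481, -0.2123, 0.1894]
tcp_rot: [-0.043, 0.999, -0.001, 0.001]
contact_force: [0.5, -0.7, 0.1]
finger_gap: 0.0427
gripper_force: 0.0
```

Run:
```python
from h import *
p=camera_params("wrist");np.save("w4.npy",p,allow_pickle=True)
w=snapshot("wrist");cv2.imwrite("pics/w4.png",w[:,:,::-1])
s=cv2.resize(snapshot("side")[160:240,260:380],(600,400),interpolation=cv2.INTER_CUBIC)
o=np.zeros((600,800,3),np.uint8);o[:315,:420]=cv2.resize(w,(420,315));o[:280,420:]=cv2.resize(w[60:340,180:380],(200*19//10,280));o[315:600,:428]=cv2.resize(s,(428,285))
cv2.imwrite("pics/end.png",o[:,:,::-1])
```

View pics/end.png

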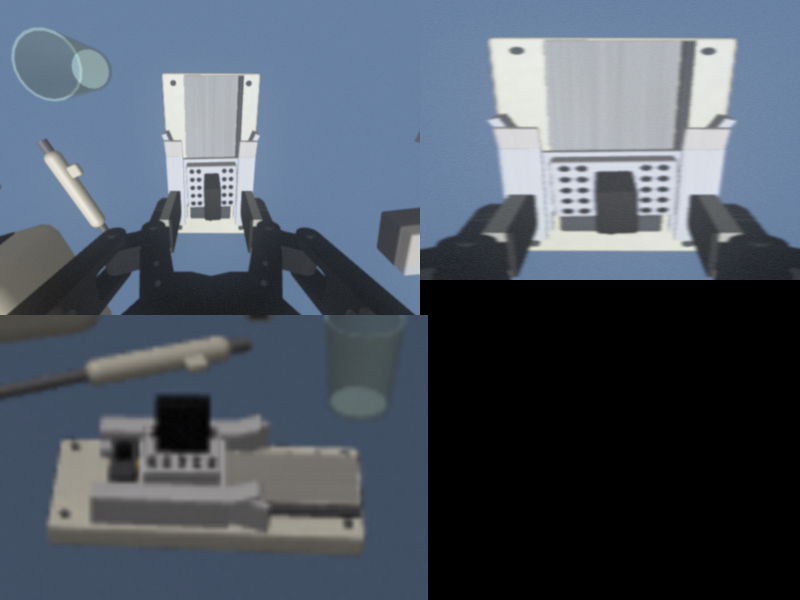

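The view shows the block level under both lips, up against the backstop, with the brass pin barely visible. I'll check how far it settled back after release.

Run:
```python
from h import *
p=np.load("w4.npy",allow_pickle=True).item()
g=cv2.imread("pics/w4.png")
col=g[200:300,262:268].mean(1).sum(1);print(col[:22].astype(int).tolist())
# bar-top far end(front edge) & near end
col=g[215:310,281:285].mean(1).sum(1);print(col.astype(int).tolist())
s=snapshot("side");cv2.imwrite("pics/fin.png",cv2.resize(s[180:215,275:325],(800,560),interpolation=cv2.INTER_CUBIC)[:,:,::-1])
for v in(208,209,210,211,212):print(v,ray("wrist",(283,v),.0395,p).round(4))
```

```text
[565, 564, 562, 563, 563, 564, 567, 563, 551, 502, 425, 434, 561, 649, 667, 647, 541, 411, 357, 343, 357, 422]
[600, 476, 379, 344, 342, 375, 470, 574, 646, 666, 668, 667, 661, 663, 653, 567, 410, 270, 219, 215, 216, 215, 210, 213, 216, 214, 213, 218, 219, 213, 214, 211, 213, 210, 214, 210, 221, 232, 240, 241, 238, 238, 241, 234, 243, 238, 240, 238, 238, 237, 230, 229, 230, 232, 231, 234, 227, 225, 232, 227, 220, 223, 224, 222, 222, 226, 225, 215, 221, 222, 221, 223, 219, 215, 217, 215, 216, 249, 388, 546, 643, 669, 668, 669, 665, 662, 664, 664, 662, 666, 664, 668, 669, 667, 645]
208 [ 0.4988 -0.2077  0.0395]
209 [ 0.4999 -0.2076  0.0395]
210 [ 0.501  -0.2075  0.0395]
211 [ 0.5021 -0.2074  0.0395]
212 [ 0.5032 -0.2073  0.0395]
```

View pics/fin.png

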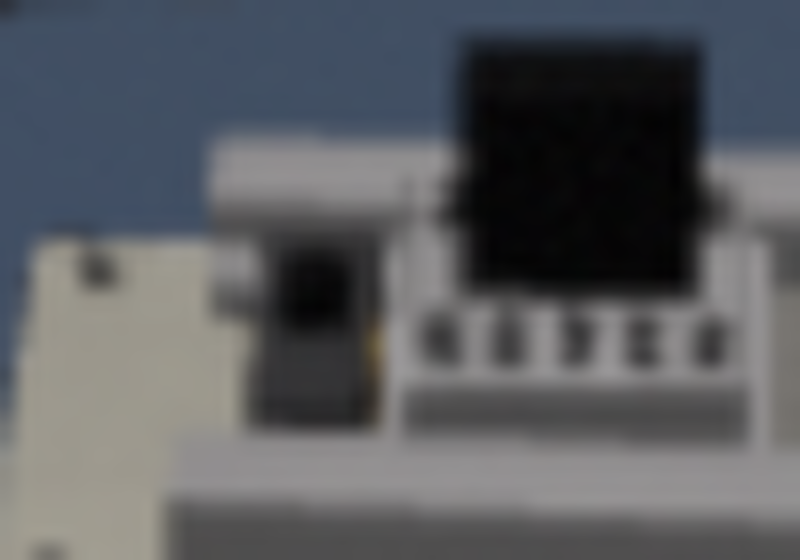

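The front gap is about 2–3 mm, too close to the 2 mm pin limit to be sure. I'll nudge the bar's rear end gently with closed fingers to check that it's home.

>>> {"method": "drive_tool", "body": {
  "steps": [
    {"x": -0.5, "y": 0.1, "z": 0, "turn": 0},
    {"x": -0.5, "y": 0.1, "z": 0, "turn": 0},
    {"x": -0.5, "y": 0.1, "z": 0, "turn": 0},
    {"x": -0.5, "y": 0.1, "z": 5, "turn": 0},
    {"x": -0.5, "y": 0.1, "z": 9, "turn": 0}
  ],
  "grip": 1
}}

```text
time_s: 17.7
tcp_pos: [0.4874, -0.2104, 0.096]
tcp_rot: [-0.044, 0.999, 0.0, -0.0]
contact_force: [0.6, 0.2, 0.1]
finger_gap: -0.0
gripper_force: 0.0
```

>>> {"method": "drive_tool", "body": {
  "steps": [
    {"x": -0.3, "y": 0, "z": 2, "turn": 0},
    {"x": -0.7, "y": 0, "z": 2.9, "turn": 0},
    {"x": -0.7, "y": 0, "z": 2.9, "turn": 0}
  ]
}}

```text
time_s: 18.08
tcp_pos: [0.4948, -0.2099, 0.0686]
tcp_rot: [-0.044, 0.999, 0.0, -0.0]
contact_force: [-0.8, 0.2, -0.3]
finger_gap: -0.0
gripper_force: 0.0
```

>>> {"method": "drive_tool", "body": {
  "steps": [
    {"x": -0.2, "y": 0, "z": 0, "turn": 0},
    {"x": -0.4, "y": 0, "z": 0, "turn": 0},
    {"x": -0.6, "y": 0, "z": 0, "turn": 0}
  ]
}}

```text
time_s: 18.45
tcp_pos: [0.5009, -0.2095, 0.0692]
tcp_rot: [-0.044, 0.999, -0.0, 0.0]
contact_force: [-0.5, 0.2, 0.5]
finger_gap: 0.0002
gripper_force: 0.0
```

>>> {"method": "drive_tool", "body": {
  "steps": [
    {"x": -0.1, "y": 0, "z": 0, "turn": 0},
    {"x": -0.2, "y": 0, "z": 0, "turn": 0}
  ]
}}

```text
time_s: 18.7
tcp_pos: [0.5026, -0.2092, 0.0686]
tcp_rot: [-0.044, 0.999, 0.0, 0.0]
contact_force: [0.7, -0.3, -0.6]
finger_gap: -0.0
gripper_force: 0.0
```

>>> {"method": "drive_tool", "body": {
  "steps": [
    {"x": -0.1, "y": 0, "z": 0, "turn": 0}
  ]
}}

```text
time_s: 18.82
tcp_pos: [0.5035, -0.2091, 0.0685]
tcp_rot: [-0.044, 0.999, 0.0, -0.0]
contact_force: [0.6, -0.3, -0.7]
finger_gap: -0.0001
gripper_force: 0.0
```

>>> {"method": "drive_tool", "body": {
  "steps": [
    {"x": -0.1, "y": 0, "z": 0, "turn": 0}
  ]
}}

```text
time_s: 18.95
tcp_pos: [0.5045, -0.209, 0.0685]
tcp_rot: [-0.044, 0.999, 0.0, -0.0]
contact_force: [1.2, -0.0, 0.8]
finger_gap: -0.0001
gripper_force: 0.0
```

>>> {"method": "drive_tool", "body": {
  "steps": [
    {"x": -0.1, "y": 0, "z": 0, "turn": 0}
  ]
}}

```text
time_s: 19.08
tcp_pos: [0.505, -0.2088, 0.0684]
tcp_rot: [-0.044, 0.999, 0.0, -0.001]
contact_force: [-3.8, 1.7, 1.3]
finger_gap: -0.0001
gripper_force: 1.9
```

>>> {"method": "drive_tool", "body": {
  "steps": [
    {"x": -0.1, "y": 0, "z": 0, "turn": 0}
  ]
}}

```text
time_s: 19.2
tcp_pos: [0.5059, -0.2086, 0.0683]
tcp_rot: [-0.044, 0.999, 0.0, -0.001]
contact_force: [-4.8, 0.8, 2.0]
finger_gap: 0.0002
gripper_force: 2.5
```

>>> {"method": "drive_tool", "body": {
  "steps": [
    {"x": -0.1, "y": 0, "z": 0, "turn": 0}
  ]
}}

```text
time_s: 19.32
tcp_pos: [0.5065, -0.2086, 0.0683]
tcp_rot: [-0.044, 0.999, 0.0, -0.001]
contact_force: [-8.9, 0.5, 4.2]
finger_gap: -0.0002
gripper_force: 4.5
```

The block yielded about 1 mm and then met the firm stop, so it's home. I'll back away and hand in.

>>> {"method": "drive_tool", "body": {
  "steps": [
    {"x": 0.1, "y": 0, "z": 0, "turn": 0},
    {"x": 0.3, "y": 0, "z": 0, "turn": 0},
    {"x": 1, "y": 0, "z": 0, "turn": 0},
    {"x": 1.5, "y": 0, "z": -4, "turn": 0},
    {"x": 1.5, "y": 0, "z": -9, "turn": 0}
  ]
}}

```text
time_s: 19.95
tcp_pos: [0.4915, -0.2099, 0.1587]
tcp_rot: [-0.044, 0.999, 0.001, -0.001]
contact_force: [0.3, -0.2, 0.6]
finger_gap: -0.0001
gripper_force: 0.0
```

>>> {"method": "drive_tool", "body": {
  "steps": [
    {"x": 0, "y": 0, "z": -3, "turn": 0},
    {"x": 0, "y": 0, "z": -3, "turn": 0},
    {"x": 0, "y": 0, "z": -3, "turn": 0}
  ]
}}

```text
time_s: 20.32
tcp_pos: [0.4921, -0.2099, 0.1873]
tcp_rot: [-0.044, 0.999, 0.0, -0.001]
contact_force: [0.2, 0.5, -0.1]
finger_gap: 0.0003
gripper_force: 0.0
```

```bash
python3 -c "
from plant import *
s=get_state();print(s['tcp_pos'],s['contact_force']);print(close_job())"
```

```text
[ 0.49205624 -0.20991449  0.18726864] [ 0.17309295  0.5343607  -0.09928329]
the job is handed in; nothing more can be done
None
```

I handed the job in at about 20 s: the block is under both lips against the backstop, contact forces as measured at the wrist stayed below about 21 N, and hand-in returned no verdict, so whether it passed is unconfirmed.

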